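# Open the chip tube and hold the scope in focus

### The arm

A 6-joint arm with a two-finger parallel gripper is mounted at the origin on the work surface. World frame = base frame: x ahead of the robot, y to its left, z up, the work surface at z = 0. Lengths are in m, angles in rad, forces in N, time in s.
With the tool pointing down it reaches from about 0.425 to 0.95 m from the base axis. Payload 3.5 kg.
Tool frame: the origin (TCP) lies on the centre line of the jaws, within the pads' length; the fingertips stand ahead of it and the grasp point (between the pads) lies 11 mm behind it (tips_ahead is the z of the fingertips in the tool frame, in m); z points along the fingers, y is the direction in which the jaws open and shut (so a half turn about z gives the same grasp; the last joint's range is limited). The gripper opens to 85 mm and grips with 20 to 120 N. Pads are 22 mm wide; open, the fingers measure 114 mm over their backs; the gripper's body (76 mm by 85 mm) begins 54 mm behind the grasp point. The pads swing forward as they close: fully open they stand 13 mm farther back than shut.
Start: joints at [-1.355, 0.286, 1.577, -0, 1.279, -0.15], TCP at [0.241, -0.63, 0.203] pointing down, gripper open.
Joint ranges: [-2.77, 2.77], [-0.9, 2.22], [0.21, 2.48], [-1.53, 4.67], [0.24, 2.81], [-2.84, 2.84]. Speed limits (rad/s): [2.79, 2.79, 3.14, 3.14, 3.14, 3.14].

### API

Orientations are given as a unit quaternion [x, y, z, w].
In Python, from plant import * gives the robot as it stands. The module is installed in compiled form; this text tells all that it offers.
- The arm moves only by the tool move_arm, never from a script. Its arguments are lists of equal length, an entry for each row: "linear": the shift along the world's x, y, z in m, a list of three; "twist": the turn, a rotation vector about the world's x, y, z in degrees, a list of three. A call has 1 to 20 rows; each row shifts and turns the pose as measured when the row begins; what a row does not reach is not made up. A row lasts 1/12 s, in which the tool goes at most 41.7 mm and 7.16 degrees, less where a joint would pass 70% of its speed; a pose out of reach is approached as far as the arm can. A call is refused whole if a number of a shift passes 0.0417 or a number of a turn 7.16, either way. A call with a gripper value outside its range is refused whole. "grip" is the opening, from 0 (shut) to 1 (fully open), set as the call begins (left out, the last holds). The fingers move at their own pace and stop on an object; "force" is the grip in N (left out, the last holds). Time passes only in rows, so rows that do not move let the fingers close. It gives the time, the measured TCP pose, the force and the opening at its end, in the units of the state.
- get_state(): the state, without advancing time (a new reading comes with each control period).
- read_camera(name): name is "side" or "top"; returns a dict with "img" (384x512x3 uint8, blue, green, red), "depth" (384x512 float32, m along the optical axis (not along the pixel's ray), 0 where there is no reading), "fx", "fy", "cx", "cy" (pixels), "rvec" (rotation vector, rad) and "tvec" (3), from world to camera coordinates, as OpenCV has them. Camera axes: x right, y down, z forward; pixel columns grow to the right and rows downward; lengths in m; the calibration is good to about 2 mm. A picture is of the moment at which its call begins.
- sign_off(): hands the job in, once; it reports no verdict.
The state is a dict: "time": time; "qpos": joint angles; "dq": joint speeds; "joint_efforts": joint torques, N m; "eef_pos": TCP position; "tcp_rot": TCP orientation; "contact_force": force on the tool from outside, world axes, zero at the start; "wrist_torque": the same for the moment, N m; "opening": opening from 0.0 (shut) to 1.0 (fully open).
Only numpy, scipy, OpenCV 4.12 (cv2) and the standard library are available. Lean on these libraries where they do the work, as an engineer would, in place of code of your own. Each camera call takes 0.05 s, during which the arm holds its last target.

### The job

First ready the tubes in the rack: flick the blue cap wide open, well past upright, and press the open orange cap fully shut, leaving the white one shut. Only then swing the red-posted focus lever exactly four clicks from home, never on to a fifth, and finish while still holding it in the fourth click, because it springs back when let go. Leave everything else on the bench where it is.

Things in the scene. Friction and masses are not known exactly. Their poses are not given: they have to be found in the camera images.
- knob (a point): middle of the red upright grip post at the end of the focus lever: a round post 20 mm in diameter, free from 56 mm to 122 mm above the bench; this point is on its axis, 92 mm above the bench. The post keeps upright as the lever swings.
- lever_hinge (a point): point on the lever's upright pivot axis, level with the grip post's middle; the post's axis is 85 mm from it. The lever swings level, counter-clockwise seen from above.
- lever (a joint): lever angle, rad: 0 = home; grows counter-clockwise seen from above, end stop 1.75. Sprung notches every 15 degrees (0.262 rad, 22 mm at the post), the home notch at 0, so four clicks is 1.047. The push needed at the post eases to about 2 N as it drops into a notch and jumps by 4 N on leaving it, 8 N at most, always against the motion: let go, it flies home. Lowers the lens 3 mm a click.
- scope: inspection scope fixed to the bench: grey base plate 250 x 340 x 12 mm, black tube rack, dark column 42 mm square and 242 mm tall with lens head, lever drive. Origin on the bench; x away from the robot, y left at yaw 0. In this frame: tube axes at x 0, y -100, -45, 10 mm (any order), lever pivot x -30, y 120, column x 140, y 50.
- cap_blue (a joint): hinge angle of the blue tube's cap, rad: 0 = shut flat on the tube, grows as the tab swings up and back over the hinge, 1.57 = upright, stop at 2.2. Starts shut. A stiff hinge: the cap stays at any angle; about 0.5 N at the tab moves it.
- tab_blue (a point): centre of the thumb tab of the blue cap: the tab is 12 mm wide (across, parallel to the hinge), 6 mm thick, and sticks out 17 mm beyond the 32 mm wide, 6 mm thick cap disc; this point is 46 mm from the hinge axis, 6 mm short of the tab's end, half-way through its thickness. x axis runs from tab to hinge, y along the hinge.
- cap_blue_hinge (a point): point on the hinge axis of the blue cap, at the tube's rim, 85 mm above the bench. The hinge axis is this frame's y (level); with the cap shut the tab lies 46 mm along -x (the robot's side) and 3 mm above this point. The tube (28 mm wide) stands fixed in the rack, its axis 19 mm along -x from here.
- cap_orange (a joint): hinge angle of the orange tube's cap, rad: 0 = shut flat on the tube, grows as the tab swings up and back over the hinge, 1.57 = upright, stop at 2.2. Starts open, between 1.5 and 2.0. A stiff hinge: the cap stays at any angle; about 0.5 N at the tab moves it.
- tab_orange (a point): centre of the thumb tab of the orange cap: the tab is 12 mm wide (across, parallel to the hinge), 6 mm thick, and sticks out 17 mm beyond the 32 mm wide, 6 mm thick cap disc; this point is 46 mm from the hinge axis, 6 mm short of the tab's end, half-way through its thickness. x axis runs from tab to hinge, y along the hinge.
- cap_orange_hinge (a point): point on the hinge axis of the orange cap, at the tube's rim, 85 mm above the bench. The hinge axis is this frame's y (level); with the cap shut the tab lies 46 mm along -x (the robot's side) and 3 mm above this point. The tube (28 mm wide) stands fixed in the rack, its axis 19 mm along -x from here.
- cap_white (a joint): hinge angle of the white tube's cap, rad: 0 = shut flat on the tube, grows as the tab swings up and back over the hinge, 1.57 = upright, stop at 2.2. Starts shut and is to stay so. A stiff hinge: the cap stays at any angle; about 0.5 N at the tab moves it.
- tab_white (a point): centre of the thumb tab of the white cap: the tab is 12 mm wide (across, parallel to the hinge), 6 mm thick, and sticks out 17 mm beyond the 32 mm wide, 6 mm thick cap disc; this point is 46 mm from the hinge axis, 6 mm short of the tab's end, half-way through its thickness. x axis runs from tab to hinge, y along the hinge.
- cap_white_hinge (a point): point on the hinge axis of the white cap, at the tube's rim, 85 mm above the bench. The hinge axis is this frame's y (level); with the cap shut the tab lies 46 mm along -x (the robot's side) and 3 mm above this point. The tube (28 mm wide) stands fixed in the rack, its axis 19 mm along -x from here.
- adapter: bystander, loose: brass screw-on adapter, 18 mm wide, 22 mm tall, standing on the base plate between tubes and lever; origin at the centre of its underside
- dish: bystander, loose: flat glass dish, 90 mm across, 14 mm tall; origin at the centre of its underside
- driver: bystander, loose: screwdriver lying flat, 170 mm long
- chip_tray: bystander, loose: black open chip tray, 100 x 100 x 16 mm; origin at the centre of its underside
- tweezers: bystander, loose: steel tweezers lying flat, 110 mm long, 5 mm thick; origin at the centre of its underside
- bottle: bystander, loose: amber bottle, 48 mm wide, 95 mm tall; origin at the centre of its underside
- attenuator: bystander, loose: black cylinder with brass end, 26 mm wide, 62 mm tall, standing; origin at the centre of its underside

How it is judged:
On the way, in this order (a step that is already met when the one before it is completed fails the run):
1. blue cap open, orange and white caps shut, with the lever still home (value of joint cap_blue above 1.4 rad and value of joint each of cap_orange, cap_white below 0.07 rad and value of joint lever below 0.13 rad), for 0.2 s.
2. the lever stands in its fourth click, held by the fingers (value of joint cap_blue above 1.4 rad and value of joint each of cap_orange, cap_white below 0.07 rad and value of joint lever between 0.937198 and 1.1572 rad and contact force between the fingers and lever above 0.5 N), for 0.3 s.
At the end, for the whole second after the job is handed in: Blue cap at least 1.4 rad (80 degrees) open, orange and white caps shut to within 0.07 rad, the lever still, within 0.11 rad of its fourth click (1.047 rad), with the fingers bearing on it with more than 0.5 N (all of step 2 and velocity of joint lever between -0.1 and 0.1 rad/s); the arm keeps its last pose, push and grip.
It fails at once if the lever goes on towards the fifth click (beyond 1.204 rad) (value of joint lever above 1.20428 rad).
It fails at once if the white cap is opened (beyond 0.25 rad) (value of joint cap_white above 0.25 rad).
It fails at once if a bystander is moved more than 30 mm (distance of any of adapter, dish, driver, chip_tray, tweezers, bottle, attenuator from where it was at the start of the episode above 0.03 m).
It also fails if it takes over 72 s, if anything falls off the work surface, if the arm or the gripper's body presses on something with over 40 N, if the wrist force passes 120 N, or if a joint passes its speed limit or range.

## Working session

There is one attempt and no reset: what is moved stays moved. The work goes in short steps, Python scripts to look and compute and a tool call to move; the robot and the scene stay as the last step left them, time stands still between calls to the robot, and variables do not carry over. Pictures are saved under pics/ and viewed, and the job is handed in when it is done.

Besides the shell and the picture viewer there is one more tool, called after "Emit:" as name(argument=value, ...) on one line, values as JSON. move_arm: Moves the arm, as the interface text tells. Its arguments: {"type":"object","properties":{"linear":{"type":"array","items":{"type":"array","items":{"type":"number"}}},"twist":{"type":"array","items":{"type":"array","items":{"type":"number"}}},"grip":{"type":"number"},"force":{"type":"number"}},"required":["linear","twist"]}

```bash
mkdir -p pics
cat > h.py <<'E'
from plant import *
import numpy as np, cv2
def snap(n):
    c=read_camera(n); return c
def world(c,u,v,d=None):
    R,_=cv2.Rodrigues(np.array(c['rvec'],float)); t=np.array(c['tvec'],float).ravel()
    if d is None: d=c['depth'][int(v),int(u)]
    p=np.array([(u-c['cx'])/c['fx']*d,(v-c['cy'])/c['fy']*d,d])
    return R.T@(p-t)
def worldz(c,u,v,z):
    R,_=cv2.Rodrigues(np.array(c['rvec'],float)); t=np.array(c['tvec'],float).ravel()
    o=-R.T@t; r=R.T@np.array([(u-c['cx'])/c['fx'],(v-c['cy'])/c['fy'],1])
    return o+r*(z-o[2])/r[2]
E
python3 - <<'E'
from h import *
import pickle
for n in('top','side'):
    c=snap(n); pickle.dump(c,open(n+'0.pkl','wb')); cv2.imwrite(f'pics/{n}0.png',c['img'])
    R,_=cv2.Rodrigues(np.array(c['rvec'],float)); print(n,-R.T@np.array(c['tvec']).ravel(),c['fx'])
s=get_state(); print(s)
try: print(tips_ahead)
except Exception as e: print(e)
E
```

```text
top [0.26329687 0.01561722 1.21066745] 375.3295550406215
side [ 0.02198357 -0.94585938  1.1070512 ] 465.88040195597233
{'time': 0.1, 'qpos': array([-1.35500597e+00,  2.87135989e-01,  1.57804849e+00, -1.04409657e-05,
        1.27861840e+00, -1.50026428e-01]), 'dq': array([ 0.00066913, -0.00109111, -0.00272305,  0.00063278, -0.00028676,
       -0.0019022 ]), 'joint_efforts': array([ 9.69826360e-04, -4.07298732e+01, -2.93698758e+01, -1.47651645e-04,
        3.40336745e-03,  9.44218868e-06]), 'eef_pos': array([ 0.24131918, -0.62967243,  0.20133661]), 'tcp_rot': array([ 9.83317969e-01,  1.81891590e-01, -4.13265044e-05, -1.10434823e-03]), 'contact_force': array([0.26346899, 0.44852151, 0.39295949]), 'wrist_torque': array([ 0.02086952,  0.00044081, -0.02782503]), 'opening': 0.9951008650177431}
0.008
```

View pics/top0.png

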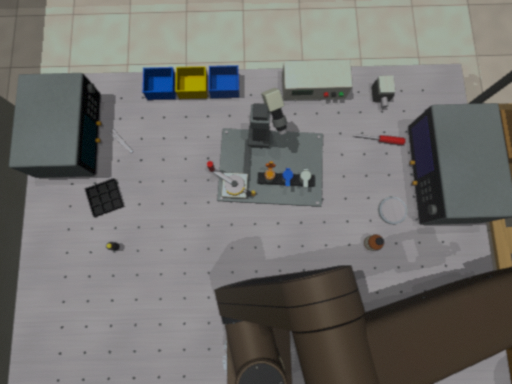

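View pics/side0.png

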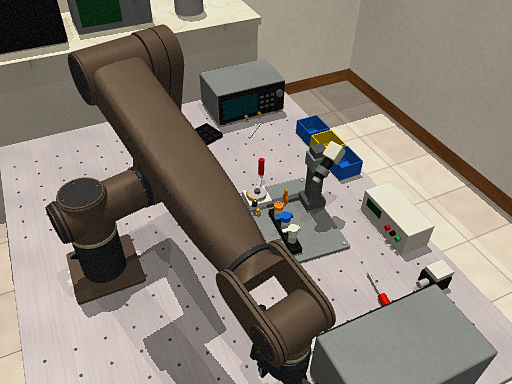

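Run:
```python
import cv2,pickle
c=pickle.load(open('top0.pkl','rb'))['img'][85:213,195:335]
cv2.imwrite('pics/top0c.png',cv2.resize(c,None,fx=5,fy=4.6875 and 5,interpolation=cv2.INTER_CUBIC)[:600])
c=pickle.load(open('side0.pkl','rb'))['img'][135:265,235:355]
cv2.imwrite('pics/side0c.png',cv2.resize(c,None,fx=4.6,fy=4.6,interpolation=cv2.INTER_CUBIC))
```

```text
(no output)
```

View pics/top0c.png

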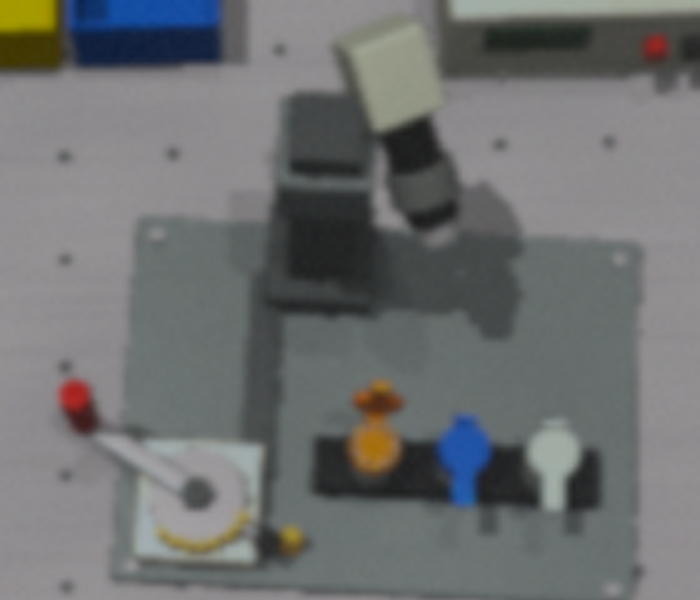

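View pics/side0c.png

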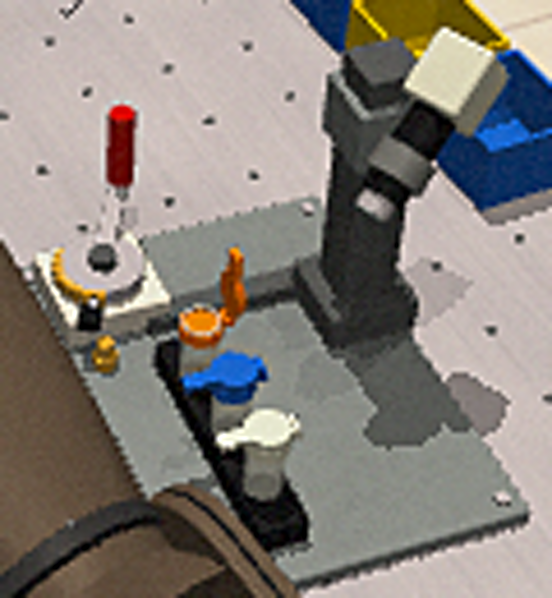

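Run:
```python
from h import *
import pickle
c=pickle.load(open('top0.pkl','rb'))
P={'blue disc':(465,448,.091),'white disc':(553,452,.091),'orange tube':(374,449,.085),'blue tab tip':(465,505,.091),'white tab tip':(553,509,.091),'post top':(74,392,.122),'pivot':(198,493,.056),'post base':(90,425,.056),
'TL':(137,216,.012),'TR':(640,243,.012),'BR':(627,602,.012),'BL':(112,578,.012),'adapter':(292,538,.034),'blue hinge':(465,420,.088),'white hinge':(553,424,.088)}
for k,(u,v,z) in P.items():
    U,V=195+(u-2)/5,85+(v-2)/5
    print(k,worldz(c,U,V,z).round(4), world(c,round(U),round(V)).round(3))
s=pickle.load(open('side0.pkl','rb'))
for k,(u,v,z) in {'post top':(121,111,.122),'white disc':(272,425,.091),'blue disc':(240,372,.091),'orange':(201,322,.085),'orange tip':(236,250,.13),'o base':(228,322,.085),'pivot':(102,257,.056),'adapt':(104,342,.034)}.items():
    U,V=235+(u-2)/4.6,135+(v-2)/4.6
    print('s',k,worldz(s,U,V,z).round(4), world(s,round(U),round(V)).round(3))
```

```text
blue disc [ 0.5371 -0.1041  0.091 ] [ 0.537 -0.105  0.093]
white disc [ 0.533 -0.158  0.091] [ 0.532 -0.157  0.095]
orange tube [ 0.5395 -0.0486  0.085 ] [ 0.541 -0.047  0.085]
blue tab tip [ 0.5013 -0.1024  0.091 ] [ 0.516 -0.112  0.015]
white tab tip [ 0.4972 -0.1559  0.091 ] [ 0.499 -0.156  0.09 ]
post top [0.5709 0.1324 0.122 ] [0.571 0.134 0.121]
pivot [0.5213 0.0618 0.056 ] [0.522 0.062 0.058]
post base [0.5676 0.1294 0.056 ] [0.562 0.127 0.07 ]
TL [0.7238 0.1009 0.012 ] [0.725 0.101 0.006]
TR [ 0.6948 -0.2372  0.012 ] [ 0.7   -0.241  0.   ]
BR [ 0.451  -0.2123  0.012 ] [ 0.451 -0.213  0.009]
BL [0.4764 0.1203 0.012 ] [ 0.48   0.122 -0.004]
adapter [0.4951 0.0032 0.034 ] [0.497 0.003 0.029]
blue hinge [ 0.5556 -0.1053  0.088 ] [ 0.553 -0.106  0.093]
white hinge [ 0.5514 -0.1595  0.088 ] [ 0.553 -0.159  0.086]
s post top [0.5707 0.1307 0.122 ] [0.571 0.13  0.121]
s white disc [ 0.5368 -0.1613  0.091 ] [ 0.54  -0.159  0.087]
s blue disc [ 0.5405 -0.1112  0.091 ] [ 0.541 -0.112  0.093]
s orange [ 0.5418 -0.0539  0.085 ] [ 0.543 -0.051  0.08 ]
s orange tip [ 0.5719 -0.0423  0.13  ] [ 0.567 -0.051  0.139]
s o base [ 0.5584 -0.0616  0.085 ] [ 0.56  -0.059  0.08 ]
s pivot [0.5225 0.0598 0.056 ] [0.521 0.055 0.062]
s adapt [0.4965 0.0014 0.034 ] [0.498 0.006 0.029]
```

Run:
```python
from h import *
import pickle
O=np.array([.5416,-.060]);y=-.08;R=np.array([[np.cos(y),-np.sin(y)],[np.sin(y),np.cos(y)]])
for k,p in dict(or_h=(.019,.010),bl_h=(.019,-.045),wh_h=(.019,-.1),bl_tab=(-.027,-.045),piv=(-.03,.12)).items(): print(k,(O+R@p).round(4))
c=pickle.load(open('top0.pkl','rb'));s=pickle.load(open('side0.pkl','rb'))
# lens/head cloud
for n,cc,(u0,u1,v0,v1) in (('t',c,(245,295,85,150)),('s',s,(300,350,135,215))):
    Rm,_=cv2.Rodrigues(np.array(cc['rvec'],float));t=np.array(cc['tvec'],float).ravel()
    v,u=np.mgrid[v0:v1,u0:u1];d=cc['depth'][v,u]
    p=np.stack([(u-cc['cx'])/cc['fx']*d,(v-cc['cy'])/cc['fy']*d,d],-1).reshape(-1,3);w=(p-t)@Rm
    for lo in np.arange(.1,.34,.02):
        m=(w[:,2]>lo)&(w[:,2]<lo+.02)&(w[:,0]>.45)&(w[:,0]<.85)
        if m.sum()>3:
            q=w[m];print(n,lo.round(2),m.sum(),np.percentile(q[:,0],[2,98]).round(3),np.percentile(q[:,1],[2,98]).round(3))
# orange cap points
d=s['depth']
for n,cc,(u0,u1,v0,v1) in (('t',c,(262,280,158,172)),('s',s,(281,291,186,208))):
  for v in range(v0,v1,1):
    print(n,v,[tuple(world(cc,u,v).round(3)) for u in range(u0,u1) if cc['img'][v,u,2]>110 and cc['img'][v,u,0]<70 and .53<world(cc,u,v)[0]<.6][::4])
```

```text
or_h [ 0.5613 -0.0516]
bl_h [ 0.5569 -0.1064]
wh_h [ 0.5525 -0.1612]
bl_tab [ 0.5111 -0.1027]
piv [0.5213 0.062 ]
t 0.1 28 [0.663 0.667] [-0.039 -0.002]
t 0.12 33 [0.663 0.667] [-0.041 -0.002]
t 0.14 24 [0.663 0.667] [-0.039 -0.001]
t 0.16 20 [0.645 0.662] [-0.073  0.006]
t 0.18 120 [0.637 0.662] [-0.096  0.005]
t 0.2 287 [0.65  0.707] [-0.093  0.005]
t 0.22 213 [0.66  0.731] [-0.081  0.004]
t 0.24 380 [0.666 0.743] [-0.082 -0.004]
t 0.26 112 [0.705 0.732] [-0.076 -0.035]
s 0.1 75 [0.663 0.704] [-0.047 -0.004]
s 0.12 37 [0.663 0.698] [-0.046 -0.006]
s 0.14 36 [0.662 0.668] [-0.044 -0.002]
s 0.16 38 [0.642 0.668] [-0.1    0.003]
s 0.18 152 [0.638 0.68 ] [-0.1    0.001]
s 0.2 273 [0.652 0.722] [-0.097  0.001]
s 0.22 242 [0.663 0.745] [-0.087 -0.006]
s 0.24 245 [0.667 0.737] [-0.086 -0.008]
s 0.26 57 [0.709 0.731] [-0.079 -0.038]
t 158 []
t 159 []
t 160 []
t 161 []
t 162 [(np.float64(0.566), np.float64(-0.046), np.float64(0.133))]
t 163 [(np.float64(0.568), np.float64(-0.041), np.float64(0.113))]
t 164 [(np.float64(0.566), np.float64(-0.038), np.float64(0.111))]
t 165 [(np.float64(0.563
[... 1096 characters left out ...]
 np.float64(-0.04), np.float64(0.091))]
s 199 [(np.float64(0.562), np.float64(-0.053), np.float64(0.1))]
s 200 [(np.float64(0.561), np.float64(-0.054), np.float64(0.096))]
s 201 [(np.float64(0.564), np.float64(-0.055), np.float64(0.093))]
s 202 [(np.float64(0.562), np.float64(-0.047), np.float64(0.081)), (np.float64(0.564), np.float64(-0.068), np.float64(0.099))]
s 203 [(np.float64(0.554), np.float64(-0.049), np.float64(0.082))]
s 204 [(np.float64(0.552), np.float64(-0.052), np.float64(0.082))]
s 205 [(np.float64(0.551), np.float64(-0.056), np.float64(0.081))]
s 206 [(np.float64(0.557), np.float64(-0.058), np.float64(0.076))]
s 207 [(np.float64(0.544), np.float64(-0.068), np.float64(0.086))]
```

Emit:
move_arm(linear=[[0.02,0.035,0.002],[0.02,0.035,0.002],[0.02,0.035,0.002],[0.02,0.035,0.002],[0.02,0.035,0.002],[0.02,0.035,0.002],[0.02,0.035,0.002],[0.02,0.035,0.002],[0.02,0.035,0.002],[0.02,0.035,0.002],[0.02,0.035,0.002],[0.02,0.035,0.002],[0.02,0.035,0.002],[0.02,0.035,0.002],[0,0,0]], twist=[[0,0,-1.7],[0,0,-1.7],[0,0,-1.7],[0,0,-1.7],[0,0,-1.7],[0,0,-1.7],[0,0,-1.7],[0,0,-1.7],[0,0,-1.7],[0,0,-1.7],[0,0,-1.7],[0,0,-1.7],[0,0,-1.7],[0,0,-1.7],[0,0,-1.7]], grip=0.3, force=20)

```text
time: 1.35
eef_pos: [0.5193, -0.1182, 0.2197]
tcp_rot: [0.998, -0.055, -0.002, -0.008]
contact_force: [-0.6, -0.7, -0.2]
opening: 0.3
```

Emit:
move_arm(linear=[[0.015,0.022,-0.01],[0.015,0.022,-0.01],[0.014,0.021,-0.01],[0,0,0],[0,0,0]], twist=[[0,0,0.8],[0,0,0.8],[0,0,0],[0,0,0],[0,0,0]])

```text
time: 1.77
eef_pos: [0.5647, -0.0462, 0.1874]
tcp_rot: [0.999, -0.038, -0.003, -0.008]
contact_force: [0.1, -0.1, 0.3]
opening: 0.304
```

```bash
cat > look.py <<'E'
from h import *
import sys,pickle
tag=sys.argv[1]
s=read_camera('side');t=read_camera('top');pickle.dump((s,t),open(tag+'.pkl','wb'))
a=cv2.resize(s['img'][135:265,225:345],None,fx=3.3,fy=4.3 and 3.3,interpolation=cv2.INTER_CUBIC)
b=cv2.resize(t['img'][100:213,205:330],None,fx=3.2,fy=3.2,interpolation=cv2.INTER_CUBIC)
H=max(a.shape[0],b.shape[0]);f=lambda i:cv2.copyMakeBorder(i,0,H-i.shape[0],0,0,cv2.BORDER_CONSTANT)
cv2.imwrite(f'pics/{tag}.png',np.hstack([f(a),f(b)]))
st=get_state();print(st['time'],st['eef_pos'].round(4),st['tcp_rot'].round(3),st['contact_force'].round(1),round(st['opening'],3))
E
python3 look.py a1
```

```text
1.8667 [ 0.5643 -0.0471  0.1876] [ 0.999 -0.039 -0.002 -0.008] [-0.3 -0.4  0.3] 0.3
```

View pics/a1.png

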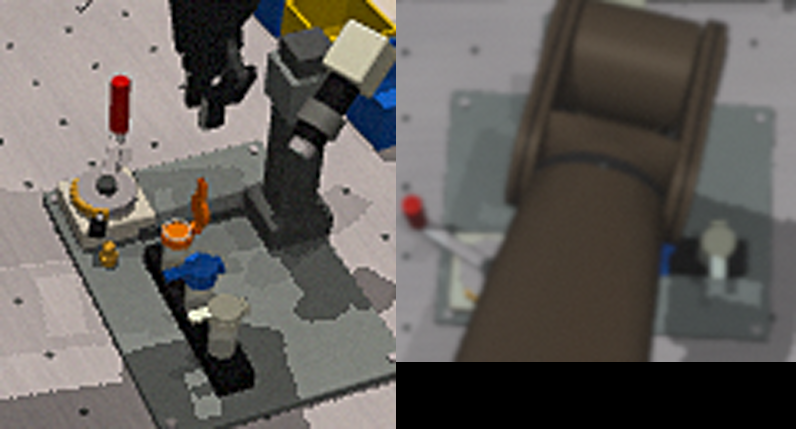

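Run:
```python
from h import *
import pickle
from scipy.spatial.transform import Rotation as Ro
s,t=pickle.load(open('a1.pkl','rb'));st=get_state()
p=st['eef_pos'];R=Ro.from_quat(st['tcp_rot']).as_matrix();print(R.round(3))
img=cv2.resize(s['img'][120:220,250:350],None,fx=6,fy=6,interpolation=cv2.INTER_CUBIC)
pr=lambda w:(cv2.projectPoints(np.array([w]),np.array(s['rvec']),np.array(s['tvec']),np.array([[s['fx'],0,s['cx']],[0,s['fy'],s['cy']],[0,0,1.]]),None)[0].ravel()-[250,120])*6+3
for off,col in(((0,0,.008),(0,255,0)),((0,.013,.003),(255,255,0)),((0,-.013,.003),(0,255,255)),((0,0.0,-.06),(255,0,255))):
    q=pr(p+R@np.array(off));print(off,q);cv2.circle(img,tuple(int(a) for a in q),4,col,-1)
for w,col in (((.5643,-.0518,.134),(255,0,0)),((.5569,-.1064,.085),(255,255,255)),((.5613,-.0516,.085),(255,255,255)),((.5111,-.1027,.088),(0,255,255))):
    cv2.circle(img,tuple(int(a) for a in pr(w)),4,col,-1)
cv2.imwrite('pics/a1b.png',img)
```

```text
[[ 0.997 -0.078 -0.004]
 [-0.078 -0.997  0.016]
 [-0.006 -0.016 -1.   ]]
(0, 0, 0.008) [214.98756023 353.93253456]
(0, 0.013, 0.003) [226.22622    363.14755202]
(0, -0.013, 0.003) [205.26545951 330.09804214]
(0, 0.0, -0.06) [224.71811174 249.856423  ]
```

View pics/a1b.png

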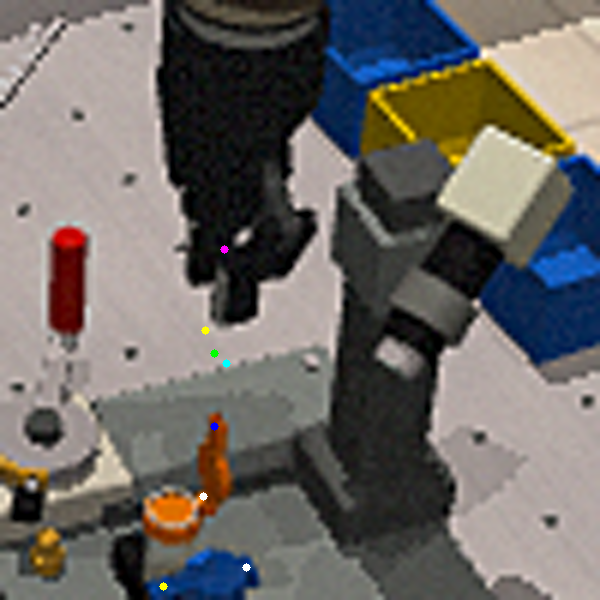

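Run:
```python
from h import *
import pickle
s,t=pickle.load(open('a1.pkl','rb'))
for v in range(159,180,2):
    print(v,[(u,*(world(s,u,v)*1000).round().astype(int)) for u in range(282,304,3)])
```

```text
159 [(282, np.int64(556), np.int64(-33), np.int64(248)), (285, np.int64(566), np.int64(-34), np.int64(245)), (288, np.int64(553), np.int64(-72), np.int64(278)), (291, np.int64(549), np.int64(-95), np.int64(296)), (294, np.int64(548), np.int64(-112), np.int64(309)), (297, np.int64(556), np.int64(-113), np.int64(307)), (300, np.int64(568), np.int64(-110), np.int64(300)), (303, np.int64(783), np.int64(199), np.int64(-2))]
161 [(282, np.int64(554), np.int64(-38), np.int64(244)), (285, np.int64(564), np.int64(-37), np.int64(240)), (288, np.int64(554), np.int64(-71), np.int64(269)), (291, np.int64(549), np.int64(-95), np.int64(288)), (294, np.int64(550), np.int64(-108), np.int64(298)), (297, np.int64(564), np.int64(-103), np.int64(290)), (300, np.int64(572), np.int64(-105), np.int64(288)), (303, np.int64(779), np.int64(191), np.int64(-4))]
163 [(282, np.int64(557), np.int64(-34), np.int64(232)), (285, np.int64(566), np.int64(-35), np.int64(230)), (288, np.int64(554), np.int64(-73), np.int64(263)), (291, np.int64(547), np.int64(-99), np.int64(285)), (294, np.int64(552), np.int64(-106), np.i
[... 2761 characters left out ...]
nt64(684), np.int64(133), np.int64(-3)), (291, np.int64(690), np.int64(124), np.int64(2)), (294, np.int64(706), np.int64(129), np.int64(-8)), (297, np.int64(715), np.int64(123), np.int64(-6)), (300, np.int64(724), np.int64(117), np.int64(-5)), (303, np.int64(734), np.int64(113), np.int64(-5))]
179 [(282, np.int64(656), np.int64(127), np.int64(3)), (285, np.int64(672), np.int64(134), np.int64(-9)), (288, np.int64(678), np.int64(122), np.int64(-2)), (291, np.int64(687), np.int64(116), np.int64(0)), (294, np.int64(696), np.int64(112), np.int64(0)), (297, np.int64(699), np.int64(96), np.int64(12)), (300, np.int64(710), np.int64(94), np.int64(9)), (303, np.int64(719), np.int64(89), np.int64(10))]
```

Emit:
move_arm(linear=[[0,0,0],[0,0,0],[0,0,0],[0,0,0],[0,0,0],[0,0,0]], twist=[[0,0,0],[0,0,0],[0,0,0],[0,0,0],[0,0,0],[0,0,0]], grip=0.14)

```text
time: 2.37
eef_pos: [0.5637, -0.0518, 0.19]
tcp_rot: [0.999, -0.042, -0.001, -0.007]
contact_force: [-0.1, -1.0, -0.5]
opening: 0.139
```

Run:
```python
from h import *
import pickle
st=get_state();s=read_camera('side');print(st['eef_pos'],st['opening'],st['qpos'])
img=cv2.resize(s['img'][120:220,250:350],None,fx=6,fy=6,interpolation=cv2.INTER_NEAREST);cv2.imwrite('pics/a2.png',img)
for v in range(163,183,2):
    print(v,[(u,*[int(a) for a in (world(s,u,v)*1000).round()]) for u in range(279,294,2)])
```

```text
[ 0.56366102 -0.05175428  0.18995324] 0.13923176786488098 [-0.27734789  0.0598491   1.85891495  0.01396957  1.22778934  1.37282225]
163 [(279, 690, 215, -1), (281, 696, 210, 0), (283, 555, -43, 240), (285, 553, -58, 252), (287, 552, -71, 262), (289, 549, -86, 275), (291, 549, -96, 282), (293, 550, -105, 289)]
165 [(279, 684, 203, 0), (281, 693, 205, -4), (283, 554, -45, 234), (285, 552, -60, 247), (287, 556, -64, 248), (289, 549, -86, 268), (291, 550, -96, 274), (293, 561, -88, 264)]
167 [(279, 678, 193, 0), (281, 683, 187, 3), (283, 554, -46, 227), (285, 552, -61, 240), (287, 558, -62, 239), (289, 558, -73, 247), (291, 566, -71, 243), (293, 724, 170, 2)]
169 [(279, 674, 185, -2), (281, 680, 181, -1), (283, 556, -44, 218), (285, 551, -63, 234), (287, 556, -66, 235), (289, 559, -71, 238), (291, 567, -70, 234), (293, 724, 169, -7)]
171 [(279, 670, 177, -4), (281, 677, 174, -5), (283, 681, 167, 0), (285, 552, -62, 225), (287, 555, -68, 229), (289, 561, -70, 228), (291, 567, -71, 227), (293, 716, 154, -3)]
173 [(279, 667, 170, -7), (281, 671, 163, -3), (283, 677, 160, -3), (285, 687, 162, -8), (287, 557, -66, 219), (289, 699, 154, -6), (291, 705, 150, -5), (293, 710, 144, -2)]
175 [(279, 657, 152, 1), (281, 664, 151, -1), (283, 673, 151, -4), (285, 675, 140, 4), (287, 686, 145, -4), (289, 690, 138, 0), (291, 698, 138, -2), (293, 705, 135, -2)]
177 [(279, 653, 144, 0), (281, 659, 140, 1), (283, 669, 144, -6), (285, 674, 139, -4), (287, 678, 131, 0), (289, 687, 132, -3), (291, 694, 129, -4), (293, 699, 124, -1)]
179 [(279, 648, 135, -1), (281, 655, 133, -2), (283, 661, 129, -1), (285, 668, 127, -1), (287, 675, 125, -3), (289, 680, 119, 1), (291, 687, 118, -2), (293, 691, 110, 3)]
181 [(279, 640, 121, 4), (281, 650, 124, -3), (283, 655, 118, 1), (285, 664, 119, -4), (287, 664, 105, 8), (289, 670, 102, 8), (291, 674, 95, 12), (293, 682, 94, 10)]
```

View pics/a2.png

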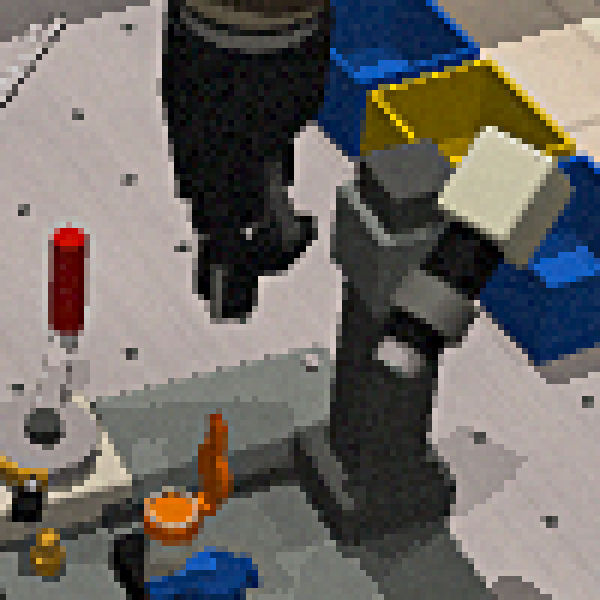

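Emit:
move_arm(linear=[[0,0,-0.015],[0,0,-0.015],[0,0,-0.01],[0,0,0],[0,0,0],[0,0,0]], twist=[[0,0,0],[0,0,0],[0,0,0],[0,0,0],[0,0,0],[0,0,0]], grip=0.3)

```text
time: 2.92
eef_pos: [0.5646, -0.0524, 0.1505]
tcp_rot: [0.999, -0.042, 0.001, -0.007]
contact_force: [-0.3, 0.5, -0.1]
opening: 0.302
```

```bash
cat > v.py <<'E'
from h import *
import sys
st=get_state();s=read_camera('side');print(st['time'],st['eef_pos'].round(4),st['tcp_rot'].round(3),st['contact_force'].round(1),round(st['opening'],3))
img=cv2.resize(s['img'][120:220,230:350],None,fx=6,fy=6,interpolation=cv2.INTER_NEAREST);cv2.imwrite(f'pics/{sys.argv[1]}.png',img)
E
python3 v.py a3
```

```text
2.9167 [ 0.5646 -0.0524  0.1505] [ 0.999 -0.042  0.001 -0.007] [-0.3  0.5 -0.1] 0.302
```

View pics/a3.png

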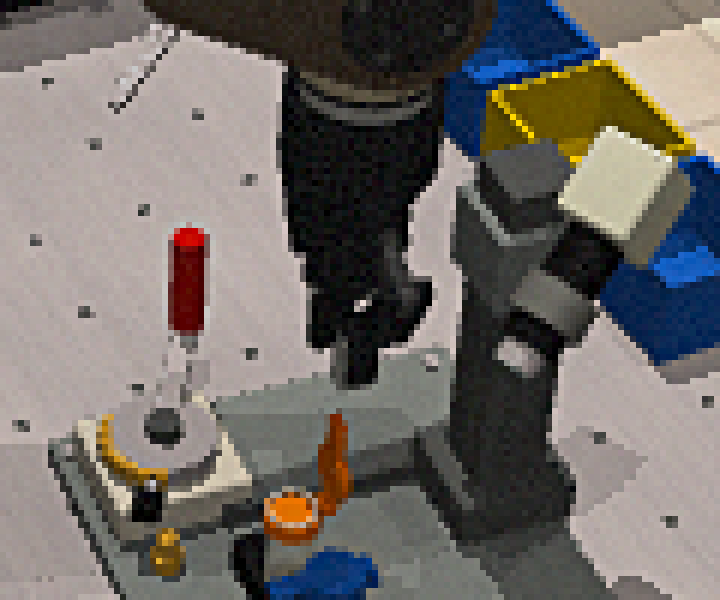

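Emit:
move_arm(linear=[[0,0,-0.008],[0,0,-0.007],[0,0,0],[0,0,0]], twist=[[0,0,0],[0,0,0],[0,0,0],[0,0,0]])

```text
time: 3.3
eef_pos: [0.5662, -0.0527, 0.1366]
tcp_rot: [0.999, -0.042, 0.003, -0.006]
contact_force: [-0.4, -0.6, 0.3]
opening: 0.303
```

```bash
python3 v.py a4
```

```text
3.3 [ 0.5662 -0.0527  0.1366] [ 0.999 -0.042  0.003 -0.006] [-0.4 -0.6  0.3] 0.303
```

View pics/a4.png

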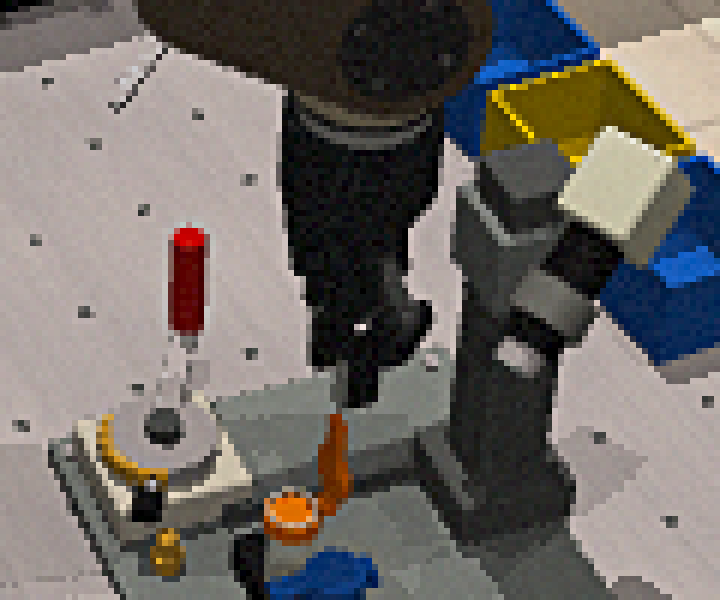

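Emit:
move_arm(linear=[[-0.001,0,-0.007],[0,0,-0.007],[0,0,0],[0,0,0]], twist=[[0,0,0],[0,0,0],[0,0,0],[0,0,0]])

```text
time: 3.68
eef_pos: [0.5651, -0.0527, 0.1212]
tcp_rot: [0.999, -0.042, 0.003, -0.006]
contact_force: [0.2, 0.4, 0.7]
opening: 0.298
```

```bash
python3 v.py a5
```

```text
3.6833 [ 0.5651 -0.0527  0.1212] [ 0.999 -0.042  0.003 -0.006] [0.2 0.4 0.7] 0.298
```

View pics/a5.png

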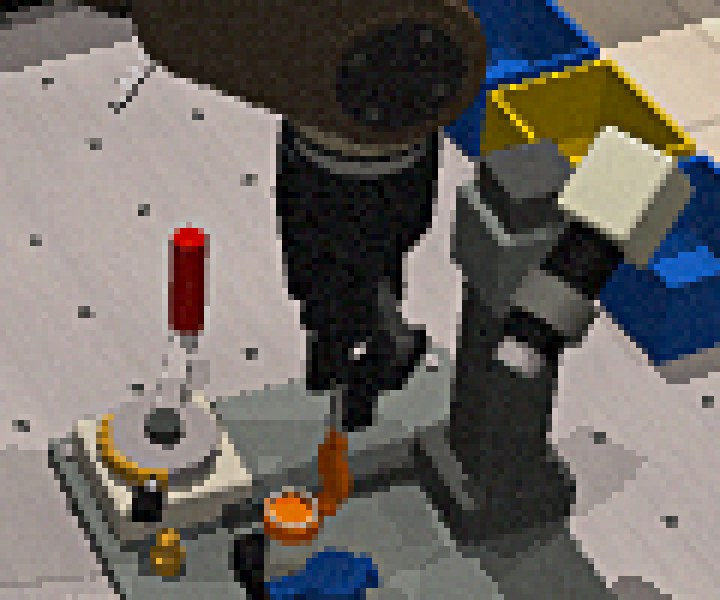

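Emit:
move_arm(linear=[[0,0,0],[0,0,0],[0,0,0],[0,0,0],[0,0,0],[0,0,0]], twist=[[0,0,0],[0,0,0],[0,0,0],[0,0,0],[0,0,0],[0,0,0]], grip=0.0, force=20)

```text
time: 4.23
eef_pos: [0.5654, -0.0528, 0.1218]
tcp_rot: [0.999, -0.042, 0.004, -0.006]
contact_force: [0.0, 0.2, 0.2]
opening: 0.003
```

```bash
python3 v.py a6
```

```text
4.2333 [ 0.5654 -0.0528  0.1218] [ 0.999 -0.042  0.004 -0.006] [0.  0.2 0.2] 0.003
```

View pics/a6.png

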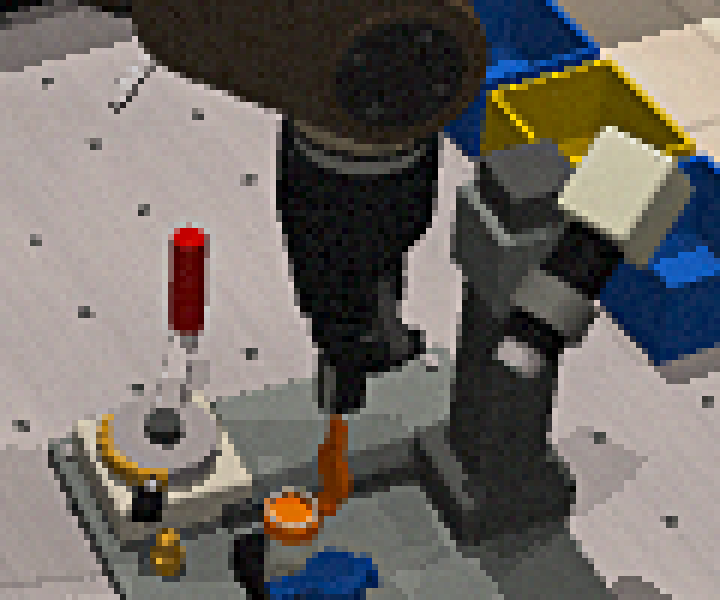

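Run:
```python
from h import *
s=read_camera('side');
for v in range(180,200,1):
    print(v,[(u,*[int(a) for a in (world(s,u,v)*1000).round()]) for u in range(282,294,2)])
```

```text
180 [(282, 656, 128, -3), (284, 552, -60, 189), (286, 551, -74, 201), (288, 551, -84, 209), (290, 548, -100, 222), (292, 547, -112, 233)]
181 [(282, 653, 122, -2), (284, 556, -55, 179), (286, 548, -78, 201), (288, 551, -85, 206), (290, 550, -98, 217), (292, 553, -103, 220)]
182 [(282, 649, 115, 0), (284, 554, -58, 178), (286, 558, -62, 180), (288, 549, -88, 205), (290, 551, -97, 212), (292, 676, 92, 9)]
183 [(282, 642, 102, 10), (284, 554, -59, 175), (286, 558, -64, 178), (288, 551, -85, 198), (290, 568, -70, 179), (292, 673, 86, 10)]
184 [(282, 553, -48, 162), (284, 554, -58, 170), (286, 557, -65, 175), (288, 563, -67, 175), (290, 569, -68, 173), (292, 671, 83, 9)]
185 [(282, 556, -45, 155), (284, 554, -60, 168), (286, 558, -64, 170), (288, 562, -69, 172), (290, 572, -65, 165), (292, 670, 80, 7)]
186 [(282, 633, 86, 12), (284, 554, -59, 163), (286, 556, -67, 169), (288, 566, -64, 162), (290, 568, -71, 167), (292, 666, 73, 9)]
187 [(282, 631, 82, 11), (284, 555, -58, 158), (286, 559, -64, 161), (288, 564, -67, 162), (290, 571, -66, 158), (292, 663, 67, 11)]
188 [(282, 630, 80, 8), (2
[... 803 characters left out ...]
 (288, 635, 45, 8), (290, 638, 37, 13), (292, 640, 27, 22)]
195 [(282, 612, 46, 12), (284, 562, -51, 116), (286, 564, -59, 122), (288, 625, 28, 22), (290, 631, 25, 22), (292, 637, 21, 23)]
196 [(282, 610, 43, 10), (284, 563, -49, 109), (286, 565, -58, 116), (288, 623, 25, 21), (290, 629, 21, 22), (292, 635, 19, 21)]
197 [(282, 602, 28, 22), (284, 564, -47, 103), (286, 562, -63, 117), (288, 619, 17, 24), (290, 626, 16, 23), (292, 630, 11, 26)]
198 [(282, 598, 21, 25), (284, 563, -51, 102), (286, 562, -64, 115), (288, 617, 13, 25), (290, 624, 12, 22), (292, 632, 12, 19)]
199 [(282, 597, 18, 23), (284, 563, -51, 98), (286, 562, -64, 109), (288, 615, 9, 24), (290, 622, 9, 21), (292, 628, 6, 21)]
```

Emit:
move_arm(linear=[[0,0,0],[0,0,0],[0,0,0],[-0.001,0,-0.007],[0,0,-0.007],[0,0,-0.005],[0,0,0],[0,0,0]], twist=[[0,0,0],[0,0,0],[0,0,0],[0,0,0],[0,0,0],[0,0,0],[0,0,0],[0,0,0]], grip=0.3)

```text
time: 5.0
eef_pos: [0.5638, -0.0527, 0.1002]
tcp_rot: [0.999, -0.042, 0.003, -0.006]
contact_force: [0.3, -0.5, 0.2]
opening: 0.299
```

```bash
python3 v.py a7
```

```text
5.0 [ 0.5638 -0.0527  0.1002] [ 0.999 -0.042  0.003 -0.006] [ 0.3 -0.5  0.2] 0.299
```

View pics/a7.png

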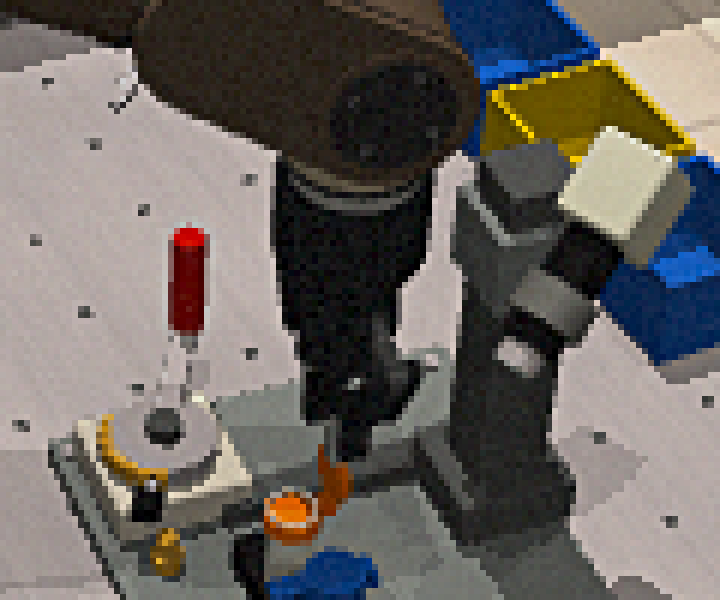

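Emit:
move_arm(linear=[[0,0,0],[0,0,0],[0,0,0],[0,0,0],[0,0,0]], twist=[[0,0,0],[0,0,0],[0,0,0],[0,0,0],[0,0,0]], grip=0.0, force=20)

```text
time: 5.47
eef_pos: [0.5637, -0.0519, 0.1]
tcp_rot: [0.999, -0.042, 0.003, -0.007]
contact_force: [0.3, 0.5, -1.1]
opening: 0.129
```

Emit:
move_arm(linear=[[-0.0094,0.0007,0],[-0.0092,0.0007,-0.002],[-0.0087,0.0007,-0.0037],[-0.0077,0.0006,-0.0054],[0,0,0]], twist=[[0,0,0],[0,0,0],[0,0,0],[0,0,0],[0,0,0]])

```text
time: 5.88
eef_pos: [0.5298, -0.0491, 0.0909]
tcp_rot: [0.999, -0.042, 0.01, -0.006]
contact_force: [5.2, 0.8, -4.5]
opening: 0.133
```

```bash
python3 v.py a8
```

```text
5.8833 [ 0.5298 -0.0491  0.0909] [ 0.999 -0.042  0.01  -0.006] [ 5.2  0.8 -4.5] 0.133
```

View pics/a8.png

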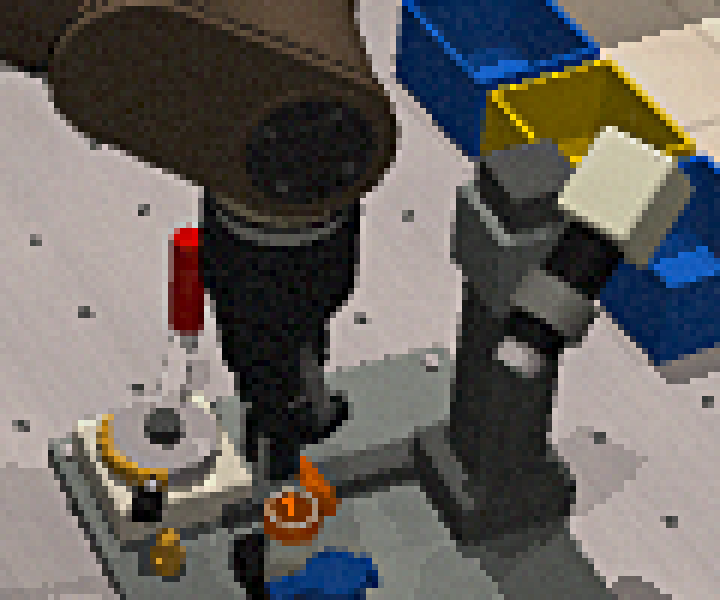

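Emit:
move_arm(linear=[[-0.0055,0.0005,-0.009],[-0.005,0.0004,-0.008],[-0.0034,0.0003,-0.009],[-0.0015,0,-0.009],[0,0,-0.002],[0,0,0]], twist=[[0,0,0],[0,0,0],[0,0,0],[0,0,0],[0,0,0],[0,0,0]])

```text
time: 6.43
eef_pos: [0.5122, -0.0476, 0.0585]
tcp_rot: [0.999, -0.042, 0.006, -0.007]
contact_force: [1.5, 1.2, 1.6]
opening: 0.128
```

```bash
python3 v.py a9
```

```text
6.4333 [ 0.5122 -0.0476  0.0585] [ 0.999 -0.042  0.006 -0.007] [1.5 1.2 1.6] 0.128
```

View pics/a9.png

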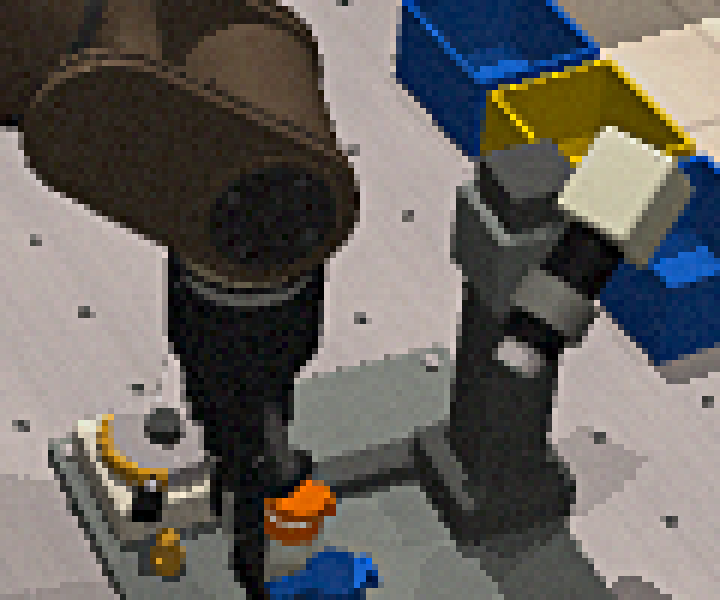

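Emit:
move_arm(linear=[[0,0,-0.005],[0,0,-0.004],[0,0,-0.003],[0,0,-0.003],[0,0,-0.003]], twist=[[0,0,0],[0,0,0],[0,0,0],[0,0,0],[0,0,0]])

```text
time: 6.9
eef_pos: [0.5115, -0.0475, 0.0451]
tcp_rot: [0.999, -0.041, 0.002, -0.007]
contact_force: [-9.4, 3.1, 19.2]
opening: 0.127
```

```bash
python3 v.py b1
```

```text
6.9 [ 0.5115 -0.0475  0.0451] [ 0.999 -0.041  0.002 -0.007] [-9.4  3.1 19.2] 0.127
```

View pics/b1.png

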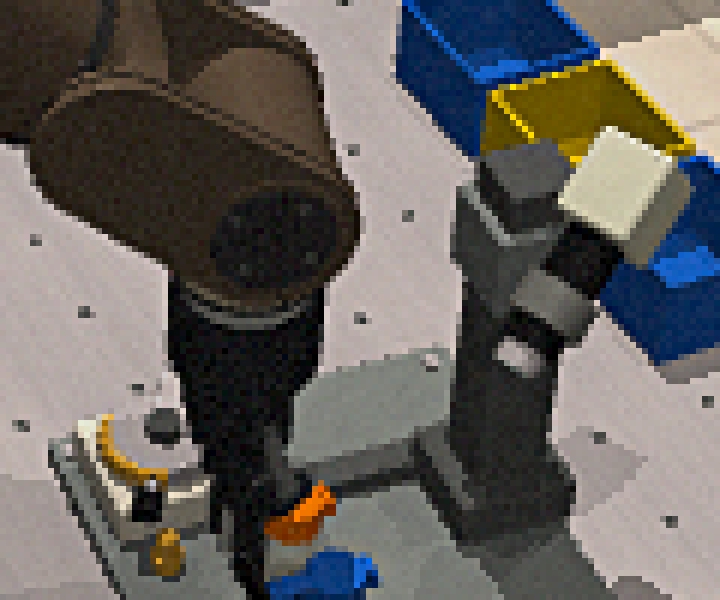

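Emit:
move_arm(linear=[[0,0,0],[0,0,0],[0,0,0],[0,0,0.02],[0,0,0.03],[0,0,0.03],[0,-0.025,0],[-0.001,-0.025,0],[-0.001,-0.005,0],[0,0,0]], twist=[[0,0,0],[0,0,0],[0,0,0],[0,0,0],[0,0,0],[0,0,0],[0,0,0],[0,0,0],[0,0,0],[0,0,0]], grip=0.3)

```text
time: 7.78
eef_pos: [0.506, -0.1049, 0.1226]
tcp_rot: [0.999, -0.04, -0.002, -0.006]
contact_force: [-0.1, -0.6, -0.1]
opening: 0.3
```

```bash
python3 v.py b2
```

```text
7.7833 [ 0.506  -0.1049  0.1226] [ 0.999 -0.04  -0.002 -0.006] [-0.1 -0.6 -0.1] 0.3
```

View pics/b2.png

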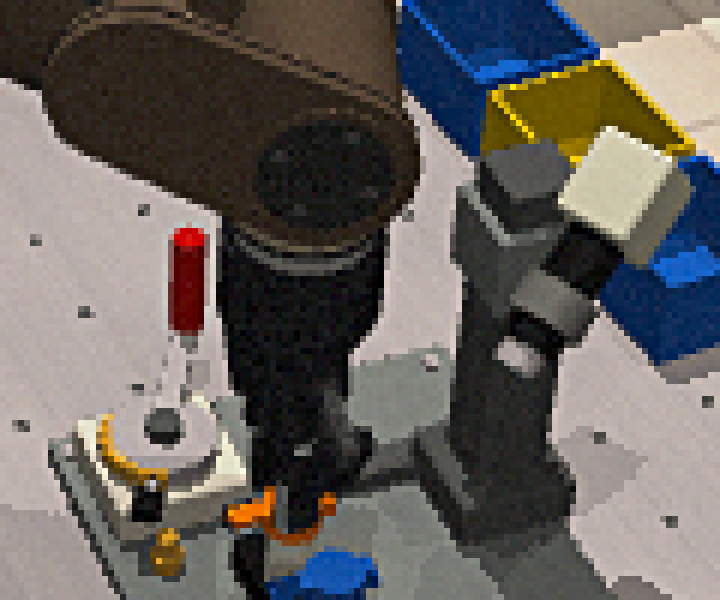

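Emit:
move_arm(linear=[[0.002,0.002,-0.02],[0,0,-0.02],[0,0,-0.015],[0,0,-0.01],[0,0,0],[0,0,0]], twist=[[0,0,0],[0,0,0],[0,0,0],[0,0,0],[0,0,0],[0,0,0]])

```text
time: 8.33
eef_pos: [0.5061, -0.0975, 0.0518]
tcp_rot: [0.999, -0.039, -0.004, -0.008]
contact_force: [-0.0, 0.8, 0.5]
opening: 0.301
```

```bash
sed -i 's/120:220,230:350/140:250,230:350/;s/fx=6,fy=6/fx=5.4,fy=5.4/' v.py; python3 v.py b3
```

```text
8.3333 [ 0.5061 -0.0975  0.0518] [ 0.999 -0.039 -0.004 -0.008] [-0.   0.8  0.5] 0.301
```

View pics/b3.png

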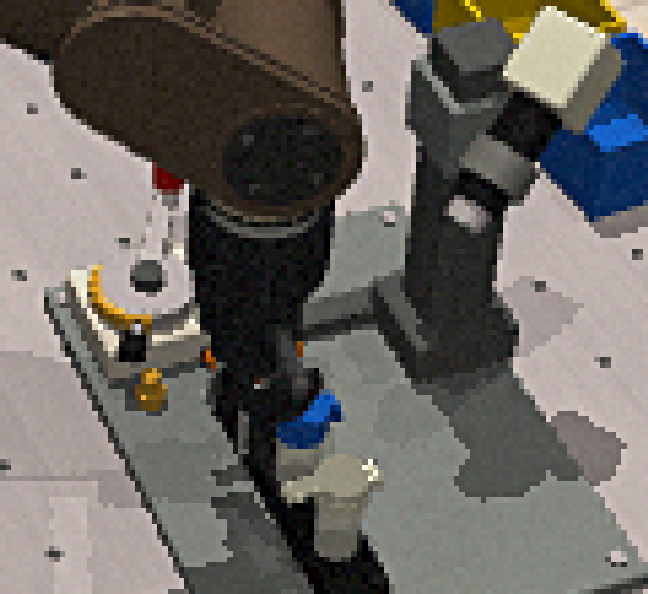

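Emit:
move_arm(linear=[[0.001,-0.004,0.001],[0,0,0],[0,0,0]], twist=[[0,0,0],[0,0,0],[0,0,0]])

```text
time: 8.63
eef_pos: [0.5084, -0.1018, 0.0549]
tcp_rot: [0.999, -0.038, -0.003, -0.007]
contact_force: [-0.1, 0.9, -0.2]
opening: 0.298
```

Emit:
move_arm(linear=[[0,0,0],[0,0,0],[0,0,0],[0,0,0],[0,0,0]], twist=[[0,0,0],[0,0,0],[0,0,0],[0,0,0],[0,0,0]], grip=0.0)

```text
time: 9.05
eef_pos: [0.5092, -0.1026, 0.0566]
tcp_rot: [0.999, -0.039, -0.002, -0.007]
contact_force: [0.3, -0.4, -0.1]
opening: 0.132
```

Emit:
move_arm(linear=[[0.0015,0,0.0093],[0.0034,-0.0003,0.0088],[0.005,-0.0004,0.0079],[0.0065,-0.0005,0.0068],[0,0,0]], twist=[[0,0,0],[0,0,0],[0,0,0],[0,0,0],[0,0,0]])

```text
time: 9.47
eef_pos: [0.5264, -0.104, 0.0913]
tcp_rot: [0.999, -0.039, -0.002, -0.007]
contact_force: [3.5, -0.4, -5.5]
opening: 0.129
```

```bash
python3 v.py b4
```

```text
9.4667 [ 0.5264 -0.104   0.0913] [ 0.999 -0.039 -0.002 -0.007] [ 3.5 -0.4 -5.5] 0.129
```

View pics/b4.png

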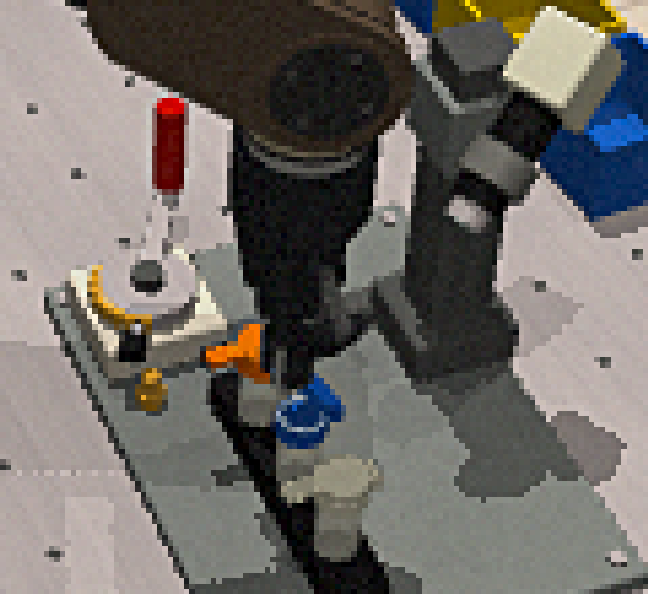

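Emit:
move_arm(linear=[[0.008,-0.0006,0.002],[0.0087,-0.0007,0.0035],[0.0092,-0.0007,0.0018],[0.0094,-0.0007,0],[0.0094,-0.0007,-0.002],[0.003,0,-0.001],[0,0,0]], twist=[[0,0,0],[0,0,0],[0,0,0],[0,0,0],[0,0,0],[0,0,0],[0,0,0]])

```text
time: 10.1
eef_pos: [0.5719, -0.1076, 0.0993]
tcp_rot: [0.999, -0.037, -0.012, -0.006]
contact_force: [-2.8, -1.0, 0.8]
opening: 0.127
```

```bash
python3 v.py b5
```

```text
10.1 [ 0.5719 -0.1076  0.0993] [ 0.999 -0.037 -0.012 -0.006] [-2.8 -1.   0.8] 0.127
```

View pics/b5.png

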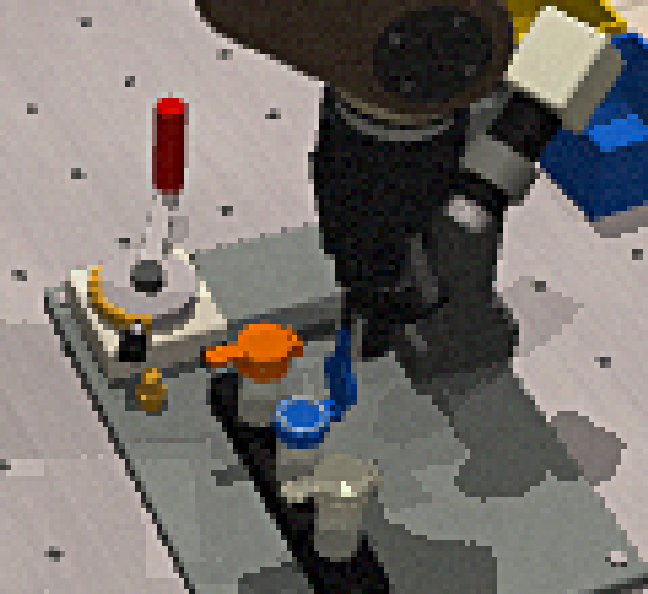

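Emit:
move_arm(linear=[[0,0,0],[0,0,0],[0,0,0],[0,0,0.02],[0,0,0.03],[0,0,0.03],[0,0,0.0],[0,0,0.0]], twist=[[0,0,0],[0,0,0],[0,0,0],[0,0,0],[0,0,0],[0,0,0],[0,0,0],[0,0,0]], grip=0.3)

```text
time: 10.82
eef_pos: [0.5704, -0.1055, 0.1785]
tcp_rot: [0.999, -0.038, -0.011, -0.008]
contact_force: [0.2, 0.5, -1.4]
opening: 0.295
```

Emit:
move_arm(linear=[[-0.01,0.02,0],[-0.01,0.025,0],[0,0.025,0],[0,0.025,0],[0,0.025,0],[0,0.025,0],[0,0.025,0],[0.005,0.025,0],[0.005,0.02,0],[0,0,0]], twist=[[0,0,6.6],[0,0,6.6],[0,0,6.6],[0,0,6.6],[0,0,6.6],[0,0,6.6],[0,0,6.6],[0,0,6.6],[0,0,6.6],[0,0,0]], grip=0.55)

```text
time: 11.65
eef_pos: [0.5553, 0.1177, 0.1708]
tcp_rot: [0.876, 0.482, -0.014, -0.004]
contact_force: [-0.5, -0.5, 0.6]
opening: 0.55
```

```bash
python3 look.py b6; python3 -c "
from h import *
from scipy.spatial.transform import Rotation as R
print(R.from_quat(get_state()['tcp_rot']).as_matrix().round(3), get_state()['qpos'])"
```

```text
11.75 [0.5549 0.115  0.1706] [ 0.877  0.479 -0.015 -0.004] [0.  0.1 0.2] 0.55
[[ 0.54   0.841 -0.03 ]
 [ 0.841 -0.54  -0.008]
 [-0.022 -0.021 -1.   ]] [ 0.02877855  0.09674334  1.85650079 -0.00719524  1.2182483   0.6020935 ]
```

View pics/b6.png

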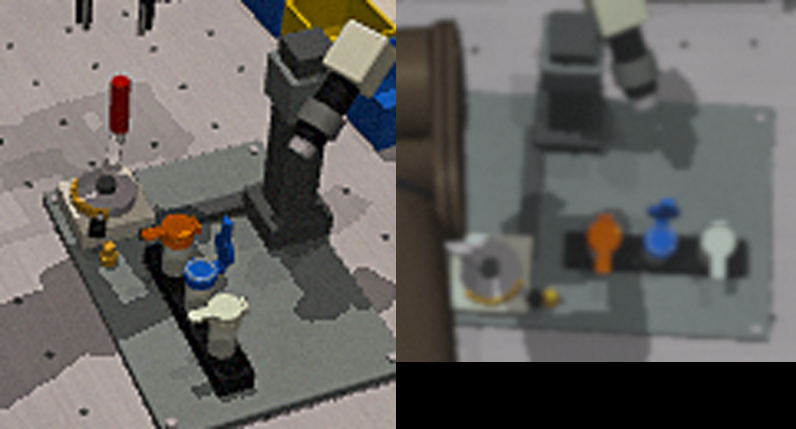

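Emit:
move_arm(linear=[[0.008,0.008,0],[0.008,0.0085,0],[0,0,0],[0,0,0]], twist=[[0,1,-1.5],[0,0,-1.5],[0,0,0],[0,0,0]])

```text
time: 12.08
eef_pos: [0.5698, 0.1276, 0.1683]
tcp_rot: [0.892, 0.451, -0.025, -0.009]
contact_force: [-0.6, 0.0, -0.0]
opening: 0.547
```

```bash
sed -i 's/140:250,230:350/100:210,220:340/' v.py; python3 v.py b7;python3 - <<'E'
import pickle
from h import *
s,t=pickle.load(open('b6.pkl','rb'))
for v in range(200,236,1):
    o=[]
    for u in range(262,306):
        b,g,r=[int(a) for a in s['img'][v,u]]; w=world(s,u,v)
        if r>130 and b<90 and w[0]<.6: o.append(w)
    if o: print('orange',v,[x.round(3).tolist() for x in o[::6]])
for v in range(222,242,2):
    o=[world(s,u,v).round(3).tolist() for u in range(280,305) if min(s['img'][v,u])>150]
    print('white',v,o[::6])
E
```

```text
12.0833 [0.5698 0.1276 0.1683] [ 0.892  0.451 -0.025 -0.009] [-0.6  0.  -0. ] 0.547
orange 200 [[0.544, -0.034, 0.086]]
orange 201 [[0.538, -0.039, 0.089], [0.555, -0.046, 0.088]]
orange 202 [[0.533, -0.042, 0.089], [0.552, -0.047, 0.086]]
orange 203 [[0.53, -0.047, 0.091], [0.546, -0.056, 0.092]]
orange 204 [[0.517, -0.046, 0.091], [0.534, -0.053, 0.09], [0.551, -0.061, 0.09]]
orange 205 [[0.509, -0.048, 0.092], [0.527, -0.053, 0.088], [0.545, -0.066, 0.092]]
orange 206 [[0.509, -0.049, 0.088], [0.537, -0.061, 0.087]]
orange 208 [[0.541, -0.067, 0.082]]
white 222 []
white 224 [[0.535, -0.149, 0.092]]
white 226 [[0.525, -0.148, 0.087], [0.54, -0.157, 0.089]]
white 228 [[0.515, -0.154, 0.09], [0.532, -0.161, 0.088], [0.548, -0.168, 0.088]]
white 230 [[0.502, -0.155, 0.087], [0.516, -0.164, 0.09], [0.533, -0.17, 0.089]]
white 232 []
white 234 []
white 236 []
white 238 []
white 240 []
```

View pics/b7.png

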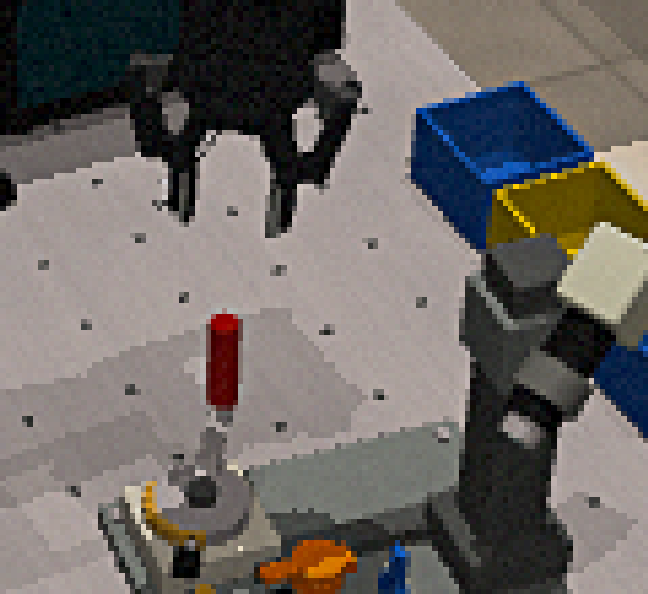

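Emit:
move_arm(linear=[[0.001,0.004,-0.01],[0,0,-0.01],[0,0,-0.01],[0,0,0],[0,0,0]], twist=[[0.4,-3,0],[0,0,0],[0,0,0],[0,0,0],[0,0,0]])

```text
time: 12.55
eef_pos: [0.5697, 0.1273, 0.1363]
tcp_rot: [0.894, 0.449, -0.0, 0.001]
contact_force: [1.5, -0.1, 0.2]
opening: 0.555
```

```bash
python3 v.py b8
```

```text
12.55 [0.5697 0.1273 0.1363] [ 0.894  0.449 -0.     0.001] [ 1.5 -0.1  0.2] 0.555
```

View pics/b8.png

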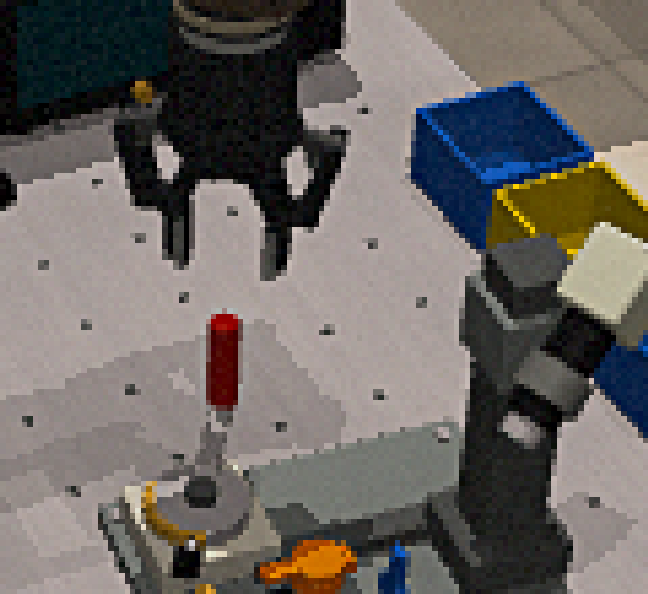

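Emit:
move_arm(linear=[[0.001,0.004,-0.01],[0,0,-0.02],[0,0,-0.02],[0,0,-0.02],[0,0,-0.012],[0,0,0],[0,0,0]], twist=[[0,0,0],[0,0,0],[0,0,0],[0,0,0],[0,0,0],[0,0,0],[0,0,0]])

```text
time: 13.18
eef_pos: [0.5737, 0.1325, 0.0519]
tcp_rot: [0.894, 0.449, 0.002, 0.001]
contact_force: [-1.2, 0.7, 0.2]
opening: 0.552
```

```bash
python3 v.py b9
```

```text
13.1833 [0.5737 0.1325 0.0519] [0.894 0.449 0.002 0.001] [-1.2  0.7  0.2] 0.552
```

View pics/b9.png

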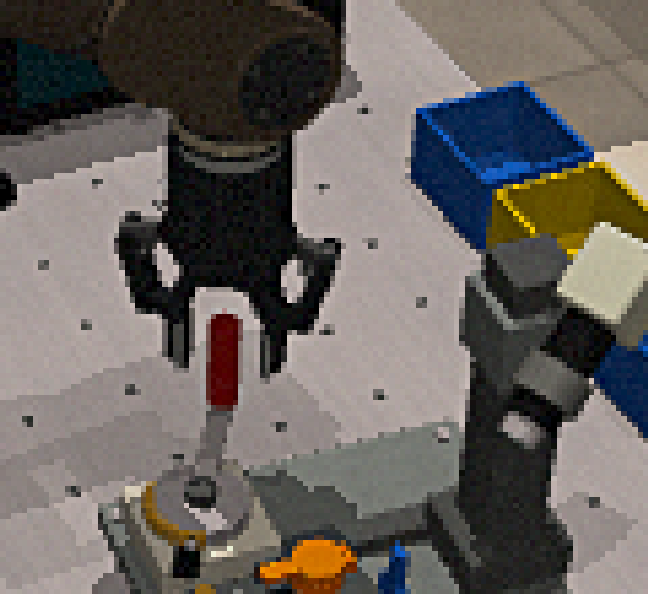

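Emit:
move_arm(linear=[[0,0,0],[0,0,0],[0,0,0],[0,0,0],[0,0,0],[0,0,0]], twist=[[0,0,0],[0,0,0],[0,0,0],[0,0,0],[0,0,0],[0,0,0]], grip=0.0, force=40)

```text
time: 13.73
eef_pos: [0.5737, 0.1336, 0.0542]
tcp_rot: [0.894, 0.449, 0.003, 0.001]
contact_force: [0.3, 0.5, -2.7]
opening: 0.226
```

Emit:
move_arm(linear=[[-0.0064,0.0043,0],[-0.0068,0.0037,0],[-0.0071,0.0031,0],[-0.0073,0.0025,0],[0,0,0]], twist=[[0,0,5],[0,0,5],[0,0,5],[0,0,5],[0,0,0]])

```text
time: 14.15
eef_pos: [0.5494, 0.1461, 0.0543]
tcp_rot: [0.801, 0.599, 0.008, 0.002]
contact_force: [1.9, 1.1, -5.6]
opening: 0.222
```

```bash
python3 v.py c1
```

```text
14.15 [0.5494 0.1461 0.0543] [0.801 0.599 0.008 0.002] [ 1.9  1.1 -5.6] 0.222
```

View pics/c1.png

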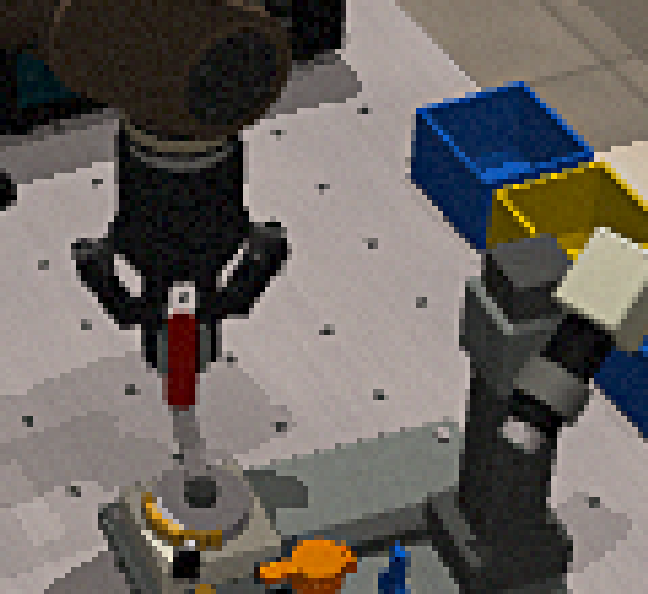

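Emit:
move_arm(linear=[[-0.0075,0.0018,0],[-0.0076,0.0012,0],[-0.0077,0.0005,0],[-0.0077,-0.0002,0],[-0.0077,-0.0008,0],[0,0,0]], twist=[[0,0,5],[0,0,5],[0,0,5],[0,0,5],[0,0,5],[0,0,0]])

```text
time: 14.7
eef_pos: [0.5135, 0.1497, 0.0544]
tcp_rot: [0.655, 0.755, 0.011, -0.002]
contact_force: [0.2, 1.0, -3.8]
opening: 0.223
```

```bash
python3 v.py c2;python3 -c "
import numpy as np
from h import *
p=get_state()['eef_pos'][:2]-[.5213,.062];print(np.hypot(*p),np.degrees(np.arctan2(p[1],p[0]))-53.8)"
```

```text
14.7 [0.5135 0.1497 0.0544] [ 0.655  0.755  0.011 -0.002] [ 0.2  1.  -3.8] 0.223
0.0880465094247506 40.98969278496544
```

View pics/c2.png

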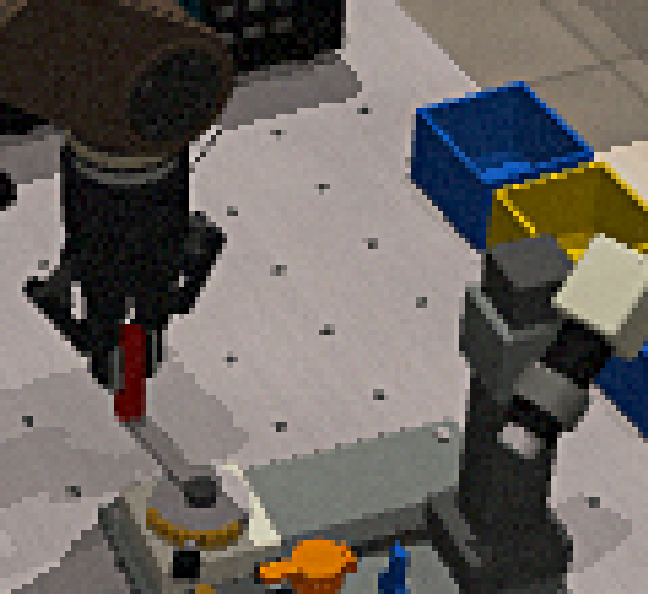

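Emit:
move_arm(linear=[[-0.0077,-0.0012,0],[-0.0076,-0.0018,0],[-0.0074,-0.0023,0],[0,0,0],[0,0,0]], twist=[[0,0,5],[0,0,5],[0,0,4],[0,0,0],[0,0,0]])

```text
time: 15.17
eef_pos: [0.4952, 0.1455, 0.0544]
tcp_rot: [0.563, 0.826, 0.014, -0.002]
contact_force: [2.3, 3.3, -3.6]
opening: 0.222
```

```bash
python3 v.py c3;python3 -c "
import numpy as np
from h import *
p=get_state()['eef_pos'][:2]-[.5213,.062];print(np.hypot(*p),np.degrees(np.arctan2(p[1],p[0]))-53.8)"; python3 look.py c3t
```

```text
15.1667 [0.4952 0.1455 0.0544] [ 0.563  0.826  0.014 -0.002] [ 2.3  3.3 -3.6] 0.222
0.08756140565376991 53.525115977009364
15.3167 [0.4953 0.1456 0.0544] [ 0.563  0.826  0.014 -0.002] [ 1.7  3.7 -4.1] 0.224
```

View pics/c3.png

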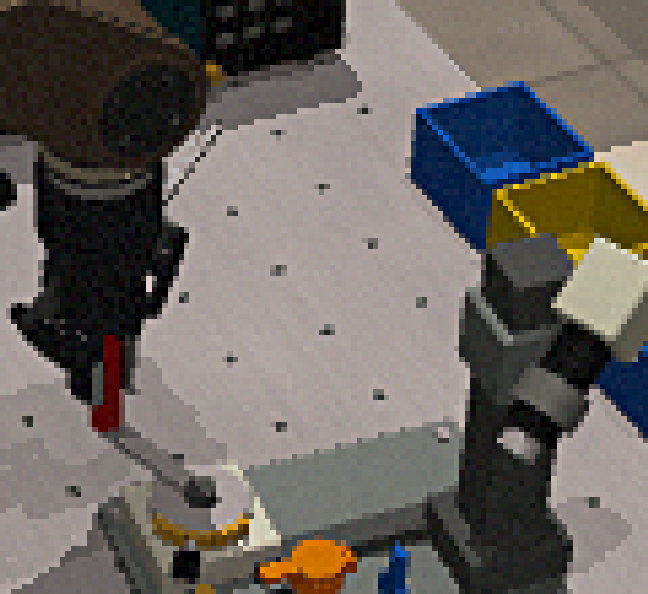

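View pics/c3t.png

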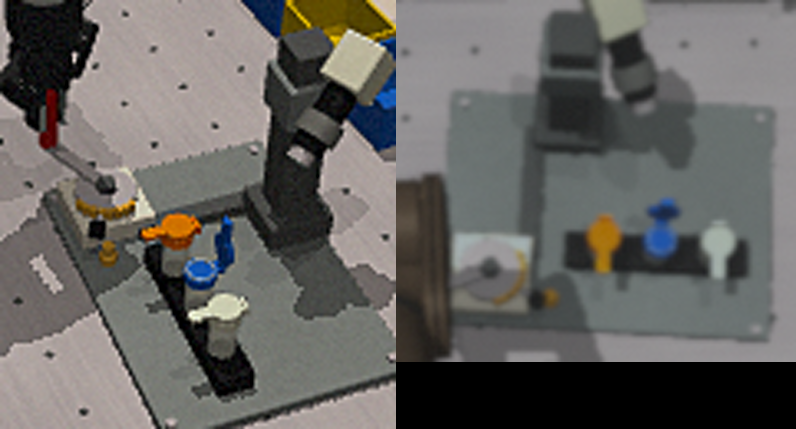

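Emit:
move_arm(linear=[[-0.005,-0.0018,0],[-0.0045,-0.0017,0],[0,0,0],[0,0,0]], twist=[[0,0,1],[0,0,0],[0,0,0],[0,0,0]])

```text
time: 15.65
eef_pos: [0.4882, 0.1435, 0.0541]
tcp_rot: [0.555, 0.831, 0.016, -0.0]
contact_force: [0.7, 2.8, -4.0]
opening: 0.223
```

```bash
cat > m.py <<'E'
import numpy as np
from h import *
st=get_state();print(st['time'],st['eef_pos'],st['contact_force'],st['opening'])
p=st['eef_pos'][:2]-[.5213,.062];print(np.hypot(*p),np.degrees(np.arctan2(p[1],p[0]))-53.8)
s=read_camera('side')
im=s['img'].astype(int);m=(im[...,2]>70)&(im[...,1]<40)&(im[...,0]<40);m[:, :225]=0;m[:,270:]=0;m[:140]=0;m[190:]=0
v,u=np.nonzero(m)
for r in range(v.min(),v.max()+1,2):
    q=u[v==r]
    if len(q): print(r,q.min(),q.max(),world(s,int(q.mean()),r).round(4))
# bottom centre at z=.056
cv2.imwrite('pics/m%d.png'%int(st['time']*100),cv2.resize(s['img'][140:200,220:280],None,fx=9,fy=9,interpolation=cv2.INTER_NEAREST))
E
python3 m.py; ls pics
```

```text
15.65 [0.48821128 0.14347767 0.05414506] [ 0.7147972   2.78130158 -3.96009625] 0.2225422653053522
0.08794017478130982 58.30245478754014
163 238 239 [0.4932 0.1444 0.1198]
165 238 239 [0.4907 0.1388 0.1163]
167 238 239 [0.488  0.1328 0.1133]
169 238 240 [0.4904 0.1301 0.1058]
171 238 240 [0.4906 0.1308 0.0965]
173 238 239 [0.488  0.1336 0.0864]
175 238 239 [0.4861 0.1294 0.0816]
177 235 239 [0.4831 0.1313 0.0723]
179 235 239 [0.4823 0.1296 0.065 ]
a1.png
a1b.png
a2.png
a3.png
a4.png
a5.png
a6.png
a7.png
a8.png
a9.png
b1.png
b2.png
b3.png
b4.png
b5.png
b6.png
b7.png
b8.png
b9.png
c1.png
c2.png
c3.png
c3t.png
m1565.png
side0.png
side0c.png
top0.png
top0c.png
```

View pics/m1565.png

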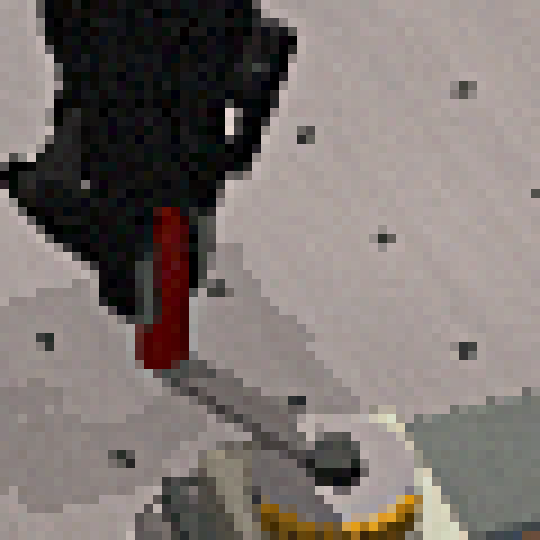

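Run:
```python
import pickle
from h import *
s=pickle.load(open('side0.pkl','rb'))
im=s['img']
cv2.imwrite('pics/home.png',cv2.resize(im[140:200,235:295],None,fx=9,fy=9,interpolation=cv2.INTER_NEAREST))
R,_=cv2.Rodrigues(np.array(s['rvec'],float));t=np.array(s['tvec']).ravel();K=np.array([[s['fx'],0,s['cx']],[0,s['fy'],s['cy']],[0,0,1.]])
for a in (0,45,52,56,60,64,68):
    th=np.radians(54.4+a);c=np.array([.5213+.085*np.cos(th),.062+.085*np.sin(th)])
    top=cv2.projectPoints(np.array([[*c,.122],[*c,.092],[*c,.056]]),s['rvec'],s['tvec'],K,None)[0].reshape(-1,2)
    print(a,c.round(4),top.round(1).tolist())
```

```text
0 [0.5708 0.1311] [[260.8, 158.6], [260.7, 165.5], [260.4, 173.5]]
45 [0.5074 0.1459] [[241.7, 161.1], [241.8, 168.0], [241.8, 176.0]]
52 [0.4973 0.1435] [[239.2, 162.3], [239.3, 169.2], [239.4, 177.3]]
56 [0.4917 0.1417] [[237.9, 163.1], [238.0, 170.0], [238.1, 178.1]]
60 [0.4862 0.1394] [[236.6, 163.9], [236.8, 170.8], [236.9, 178.9]]
64 [0.4809 0.1368] [[235.5, 164.8], [235.6, 171.7], [235.8, 179.8]]
68 [0.4758 0.1338] [[234.4, 165.8], [234.6, 172.7], [234.8, 180.8]]
```

View pics/home.png

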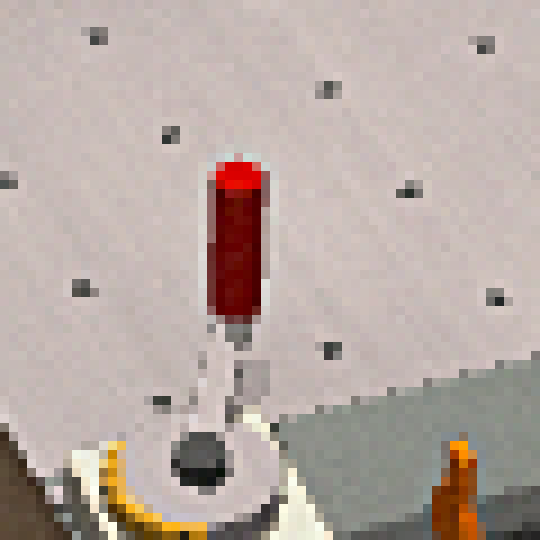

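Emit:
move_arm(linear=[[-0.002,-0.0008,0],[0,0,0],[0,0,0],[0,0,0],[0,0,0],[0,0,0]], twist=[[0,0,0],[0,0,0],[0,0,0],[0,0,0],[0,0,0],[0,0,0]])

```text
time: 16.2
eef_pos: [0.488, 0.1434, 0.0542]
tcp_rot: [0.555, 0.831, 0.018, 0.001]
contact_force: [1.7, 4.4, -3.7]
opening: 0.218
```

```bash
python3 m.py; python3 look.py c5
```

```text
16.2 [0.48802161 0.14336951 0.05421522] [ 1.71684365  4.4346381  -3.69481765] 0.21761075099903962
0.08791159301722927 58.44351319612548
163 237 238 [0.4907 0.1469 0.1187]
165 238 240 [0.4909 0.1309 0.1222]
167 238 239 [0.4894 0.136  0.1103]
169 238 239 [0.486  0.1283 0.1087]
171 238 239 [0.4873 0.1317 0.097 ]
173 238 240 [0.4903 0.1305 0.088 ]
175 238 239 [0.4842 0.1249 0.0859]
177 235 239 [0.4829 0.1306 0.0729]
179 235 239 [0.4836 0.1326 0.0621]
16.35 [0.488  0.1434 0.0542] [0.555 0.831 0.018 0.001] [ 2.2  4.1 -3.8] 0.223
```

View pics/c5.png

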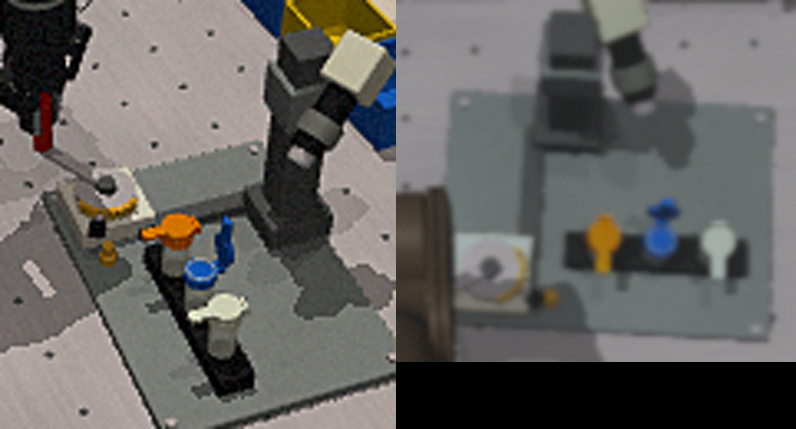

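```bash
python3 -c "
from plant import *
sign_off(); print(get_state()['time'])"
```

```text
the job is handed in; nothing more can be done
the job is handed in; nothing more can be done
```

I handed the job in at about 16 s. The blue cap was open, the orange and white caps were shut, and the gripper was holding the lever in its fourth click. No verdict is reported, so what follows rests on my own checks.

- **Orange cap:** I pinched its tab, swung it down and pressed it shut; the force sensor read about 19 N. Depth then read 86–92 mm along the cap, so it lies flat.
- **Blue cap:** I pinched its tab and swung it back. By the tool's path it stands about 1.8 rad open, and the pictures show it past upright.
- **White cap:** I did not touch it. It looked shut in the last picture.
- **Lever:** I gripped the post at 40 N, turning the tool with it through the swing. At the end the tool had moved 58.4° round the pivot and the post's place in the picture agreed at about 58–60°. The fourth click is 60°, with about 6.3° allowed either way. The tool was still, with the jaws closed on the post (opening about 0.22).

**Disagreements:**
- By camera depth the fingertips stood about 28 mm above the reported tool point, although the given geometry puts them 8 mm ahead of it. A closing on air above the orange tab confirmed this, so I set heights by the cameras.
- A last 2 mm nudge towards 60° barely moved the lever, and I left it at 58.4°.

I saw no bystander move. I checked the adapter by eye in the pictures; the other bystanders were outside my later close-up views, and the arm did not work near them.

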